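Re-aim the bench air outlet and give it a test blast

ROBOT

A 6-joint arm with a two-finger parallel gripper is mounted at the origin on the work surface. World frame = base frame: x ahead of the robot, y to its left, z up, the work surface at z = 0. Lengths are in m, angles in rad, forces in N, time in s.
With the tool pointing down it reaches from about 0.35 to 0.975 m from the base axis. Payload 17.4 kg.
Tool frame: the origin (TCP) lies at the very end of the fingers, on their centre line; the grasp point (between the pads) lies 19 mm behind it; y points along the fingers, z is the direction in which the jaws open and shut, and the axes are right-handed (so a half turn about y gives the same grasp; the last joint's range is limited). The gripper opens to 85 mm and grips with 20 to 120 N. Pads are 22 mm wide; open, the fingers measure 114 mm over their backs; the gripper's body (76 mm by 85 mm) begins 54 mm behind the grasp point. The pads swing forward as they close: fully open they stand 13 mm farther back than shut.
Start: joints at [1.071, 0.116, 1.442, -0, 1.584, -0.038], TCP at [0.301, 0.604, 0.231] pointing down, gripper open.
Joint ranges: [-2.83, 2.83], [-0.83, 2.19], [0.07, 2.5], [-1.14, 4.28], [0.01, 3], [-2.97, 2.97]. Speed limits (rad/s): [1.89, 1.89, 2.22, 3.14, 3.14, 3.14].

INTERFACE

Orientations are given as [roll, pitch, yaw] about the fixed x, y, z axes, in that order (R = Rz(yaw) Ry(pitch) Rx(roll)).
In Python, from bench import env gives the robot as it stands. Calls block until the motion is done:
- env.reach(position, orientation): joint-space move of the TCP to a pose.
- env.line_to(position, speed=0.15, attitude=None): straight line of the TCP; attitude=None keeps the orientation; speed is the mean speed in m/s.
- env.move_j(angles): joint-space move.
- env.ungrasp() and env.close_gripper(strength=None): open the fingers fully, or close them until they stop; strength is the grip in N (None keeps the last).
- env.dwell(seconds).
- env.inverse_kinematics(position, orientation): joint angles nearest the present ones, or None.
- env.read_state(): the state.
- env.snapshot(name): name is "scene" or "top" or "wrist"; returns a dict with "color" (400x640x3 uint8, red, green, blue), "fx", "fy", "cx", "cy" (pixels), "world_from_camera" (4x4, takes a point from camera to world coordinates); the wrist camera has in their place "tool_from_camera" (4x4, takes a point from camera to tool coordinates, whose origin is the TCP and whose axes are the tool frame's). Camera axes: x right, y down, z forward; pixel columns grow to the right and rows downward; lengths in m; the calibration is good to about 2 mm. A picture is of the moment at which its call begins: read the wrist's pose just before it. There is no depth.
A pose or a line that the arm cannot do raises env.Unreachable and nothing moves.
- env.job_done(): hands the job in, once; it reports no verdict.
The state is a dict: "time": time; "q": joint angles; "qd": joint speeds; "joint_efforts": joint torques, N m; "ee_pos": TCP position; "eef_rot": TCP orientation; "contact_force": force on the tool from outside, world axes, zero at the start; "moment": the same for the moment, N m; "finger_gap": finger opening in m.
Only numpy, scipy, OpenCV 4.12 (cv2) and the standard library are available. Lean on these libraries where they do the work, as an engineer would, in place of code of your own. Each camera call takes 0.05 s, during which the arm holds its last target.

TASK

The rack of four tubes stands in the line of fire of the bench air outlet: first move it away and set it down upright, lying wholly within the steel drip tray beside the jar. Then screw the steel elbow clockwise (seen from above) on its stub until its outlet points along the raised index bar, without going past it, and let go. Only then give a blast: tilt the spring-centred lever sideways towards the elbow post, never away from it, nearly as far as it goes, hold it there for a good second and let it spring back upright; leave the jar, the bottle, the tub and the beaker where they are.

Things in the scene. Friction and masses are not known exactly. Their poses are not given: they have to be found in the camera images.
- rack_mid (a point): Centre of the tube rack's block: solid white plastic block 34 mm (its x) by 100 mm (its y) by 50 mm high, with four capped tubes along its y on the centre line that stand up to 86 mm above the rack's underside (caps 17 mm across). The point is 25 mm above the underside; z is up. Loose, about 0.15 to 0.3 kg. Starts standing on the bench on the far side of the elbow post, in front of the index bar.
- rack_end_a (a point): Middle of the rack's end face at its +y end (50 mm from rack_mid, 25 mm up).
- rack_end_b (a point): Middle of the rack's end face at its -y end.
- tray_floor (a point): Centre of the inner floor (5 mm above the bench) of the fixed steel drip tray: outside 140 mm (its x) by 160 mm (its y), rim 12 mm high and 4 mm thick, so inside 132 by 152 mm. The jar stands on its +x half (far half); there is room for the rack on the -x half with the rack's long side along the tray's y.
- jar_mid (a point): Clear screw-cap jar, 42 mm across, 60 mm high, standing in the tray; point at its centre, 30 mm up. Leave it alone.
- elbow_grip (a point): Point on the vertical turning axis of the elbow, in the middle of its square steel block, 24 by 24 mm in plan (sides along and across the outlet), 44 mm tall (bench heights 96 to 140 mm); the point is 118 mm above the bench. Its x axis points along the outlet. Below it a 32 mm round collar (bench heights 82 to 98 mm). It stands on a round grey pedestal 100 mm across and 60 mm high that is fixed to the bench.
- outlet (a point): Centre of the mouth of the elbow's outlet, a level tube 16 mm thick (lip 21 mm) that sticks out 52 mm from the turning axis, 110 mm above the bench.
- elbow (a joint): Angle of the elbow on its stub, rad: grows as it is screwed on, clockwise seen from above; range 0 to 3.4. Turns stiffly (about 0.12 N m) and stays where left. It has to be screwed about 1.4 to 2.6 rad, so it may need more than one grasp.
- index: Flat aluminium disc on top of the pedestal, centred on the elbow's turning axis, with one raised straight bar 7 mm wide from near the axis outwards to 76 mm: the mark. Origin on the turning axis, 60 mm above the bench; its x axis runs along the bar, outwards; z up. Fixed. The bar's top is 71 mm above the bench.
- index_tip (a point): Outer end of the index bar, on its top, 76 mm from the turning axis.
- valve: Grey valve block, fixed to the bench, 110 mm (its x) by 90 mm (its y) by 52 mm high; origin at the centre of its underside, z up. The lever stands in its middle, hinged 60 mm above the bench on an axis along the block's x. Two steel guard hoops 8 mm thick stand 46 mm to the +x and the -x side of the lever, each 76 mm wide along y and 102 mm high above the bench.
- jog (a joint): Tilt of the lever, rad: 0 upright, positive leaning to the block's +y side, negative to its -y side; stops at 0.6 either way. A spring (0.7 N m/rad, about 4 N at the ball for 0.5 rad) brings it back to 0 when let go.
- jog_tip (a point): Centre of the black ball (26 mm across) on top of the lever's 12 mm rod, 80 mm from the hinge, 140 mm above the bench when upright.
- bottle_mid (a point): White bottle, 52 mm across, 150 mm high, standing on the far side of the valve block; point at its centre, 75 mm up. Leave it alone.
- tub_mid (a point): White closed tub, 44 mm across, 120 mm high, standing on the robot's side of the valve block; point at its centre, 60 mm up. Leave it alone.
- beaker_mid (a point): Small white beaker, 54 mm across, 70 mm high, standing beside the elbow post, on the robot's side and to the right as seen from the robot; point at its centre, 35 mm up. Leave it alone.
Mind the look-alikes: they are no part of the job. Leave any green or orange look-alike of the part that bears rack_mid alone.

How it is judged:
On the way, in this order (a step that is already met when the one before it is completed fails the run):
1. the rack stands upright wholly within the tray (x of rack_end_a in the frame of tray_floor between -0.066 and 0.066 m and y of rack_end_a in the frame of tray_floor between -0.076 and 0.076 m and x of rack_end_b in the frame of tray_floor between -0.066 and 0.066 m and y of rack_end_b in the frame of tray_floor between -0.076 and 0.076 m and height (world z) of rack_mid below 0.037 m and angle between rack_mid's own z axis and vertical below 0.08 rad), for 0.2 s.
2. the elbow's outlet points along the index bar (y of outlet in the frame of index between -0.007 and 0.007 m and x of outlet in the frame of index above 0.03 m), for 0.3 s.
3. the lever is held tilted towards the elbow post (all of step 2 and ((y of elbow_grip in the frame of valve above 0 m and value of joint jog above 0.38 rad) or (y of elbow_grip in the frame of valve below 0 m and value of joint jog below -0.38 rad))), for 0.7 s.
4. the lever has sprung back upright (value of joint jog between -0.06 and 0.06 rad), for 0.2 s.
At the end, for the whole second after the job is handed in: The rack stands upright on the tray floor, both ends inside the rim; the outlet's mouth is within 7 mm of the line of the index bar; the lever, after being held beyond 0.38 rad towards the post for 0.7 s, is back within 0.06 rad of upright (all of step 1 and all of step 2 and all of step 4); the robot touches nothing.
It fails at once if the lever is tilted away from the elbow post (beyond 0.2 rad) ((y of elbow_grip in the frame of valve above 0 m and value of joint jog below -0.2 rad) or (y of elbow_grip in the frame of valve below 0 m and value of joint jog above 0.2 rad)).
It fails at once if the lever is tilted (beyond 0.2 rad) while the outlet does not point along the index bar (((y of elbow_grip in the frame of valve above 0 m and value of joint jog above 0.2 rad) or (y of elbow_grip in the frame of valve below 0 m and value of joint jog below -0.2 rad)) and (y of outlet in the frame of index above 0.012 m or y of outlet in the frame of index below -0.012 m or x of outlet in the frame of index below 0.02 m)).
It fails at once if the elbow is screwed well past the bar (mouth 15 mm beyond its line) (y of outlet in the frame of index below -0.015 m and x of outlet in the frame of index above 0 m).
It fails at once if the rack is tipped over (angle between rack_mid's own z axis and vertical above 0.6 rad).
It fails at once if the jar, the bottle, the tub or the beaker is shifted more than 25 mm or tipped ((distance of jar_mid from where it was at the start of the episode above 0.025 m or angle between jar_mid's own z axis and vertical above 0.4 rad) or (distance of bottle_mid from where it was at the start of the episode above 0.025 m or angle between bottle_mid's own z axis and vertical above 0.4 rad) or (distance of tub_mid from where it was at the start of the episode above 0.025 m or angle between tub_mid's own z axis and vertical above 0.4 rad) or (distance of beaker_mid from where it was at the start of the episode above 0.025 m or angle between beaker_mid's own z axis and vertical above 0.4 rad)).
It also fails if it takes over 72 s, if anything falls off the work surface, if the arm or the gripper's body presses on something with over 40 N, if the wrist force passes 120 N, or if a joint passes its speed limit or range.

## Working session

There is one attempt and no reset: what is moved stays moved. The work goes in short steps, each a Python script; the robot and the scene stay as the last script left them, time stands still between calls to the robot, and variables do not carry over. Pictures are saved under pics/ and viewed, and the job is handed in when it is done.

```bash
ls; mkdir -p pics; python3 - <<'E'
from bench import env
import cv2, numpy as np, pickle
for n in ("scene","top","wrist"):
    st=env.read_state(); s=env.snapshot(n)
    cv2.imwrite(f"pics/{n}0.png",cv2.cvtColor(s["color"],cv2.COLOR_RGB2BGR))
    pickle.dump((st,s),open(f"pics/{n}0.pkl","wb"))
    print(n,s["fx"],s["fy"],s["cx"],s["cy"]); print(np.round(s.get("world_from_camera",s.get("tool_from_camera")),4))
print(st)
E
```

```text
pics
scene 366.85322788694907 366.85322788694907 320.63342892393484 198.42985937561096
[[-0.4762  0.5693 -0.6702  1.2085]
 [ 0.8791  0.2921 -0.3765  0.2628]
 [-0.0186 -0.7685 -0.6396  0.7432]
 [ 0.      0.      0.      1.    ]]
top 477.1847457853185 477.1847457853185 322.328347979951 193.90235119988824
[[-0.0121 -0.9833  0.1815  0.345 ]
 [-0.9999  0.0109 -0.0074 -0.118 ]
 [ 0.0053 -0.1816 -0.9834  1.3821]
 [ 0.      0.      0.      1.    ]]
wrist 278.461442558385 278.461442558385 320.2052780048632 201.89796396015265
[[-4.000e-04  9.484e-01  3.171e-01 -8.220e-02]
 [ 1.000e-04 -3.171e-01  9.484e-01 -1.418e-01]
 [ 1.000e+00  4.000e-04 -0.000e+00 -8.000e-04]
 [ 0.000e+00  0.000e+00  0.000e+00  1.000e+00]]
{'time': 0.1, 'q': array([ 1.07121512e+00,  1.16439321e-01,  1.44222758e+00,  6.25093257e-05,
        1.58400146e+00, -3.78071210e-02]), 'qd': array([ 7.67574164e-05, -8.25399668e-04, -2.16500799e-03, -1.29430650e-03,
       -1.63076753e-03,  3.69060669e-04]), 'joint_efforts': array([ 1.64723901e-03, -7.33656907e+01, -6.33793402e+01, -7.62287641e-05,
        5.01238683e-03, -7.27103634e-05]), 'ee_pos': array([0.30064683, 0.6041458 , 0.23061704]), 'eef_rot': array([-1.57186891e+00,  1.03119909e-04, -4.61773351e-01]), 'contact_force': array([ 0.88199389, -0.40112183, -0.10378753]), 'moment': array([ 0.01271819, -0.00488206, -0.00538709]), 'finger_gap': 0.08536384740645933}
```

View pics/scene0.png

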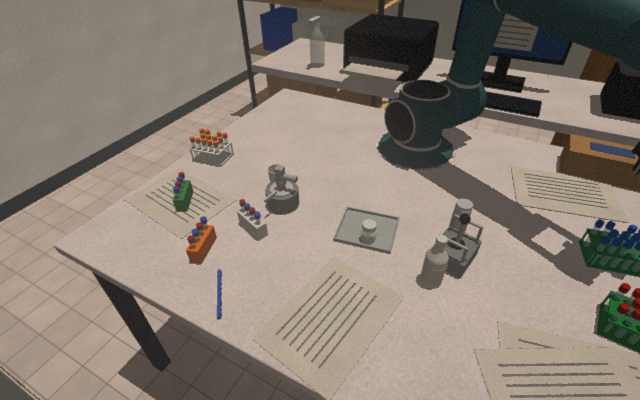

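View pics/top0.png

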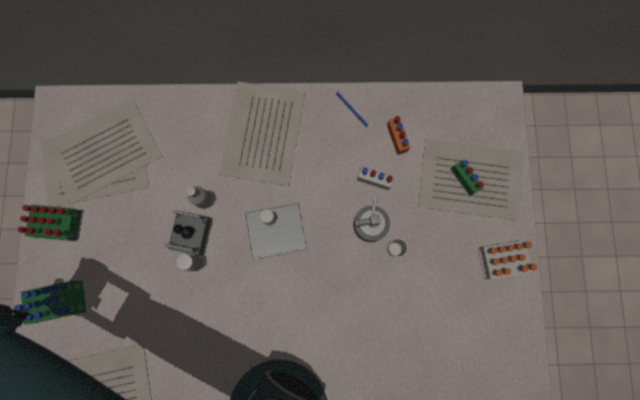

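View pics/wrist0.png

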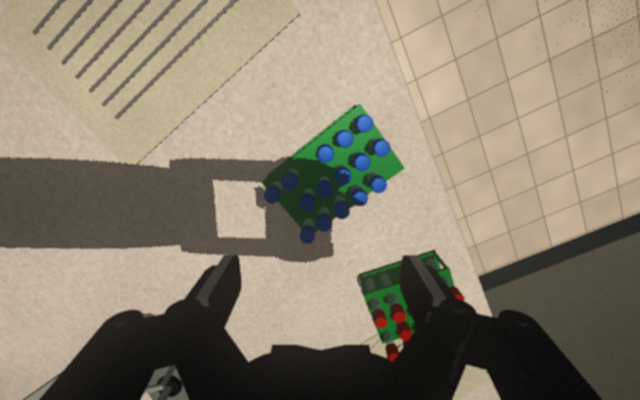

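```bash
python3 - <<'E'
import cv2
t=cv2.imread("pics/top0.png")
a=cv2.resize(t[150:270,340:420],None,fx=6,fy=6,interpolation=cv2.INTER_CUBIC)[:, :]
cv2.imwrite("pics/c1.png",cv2.resize(t[155:265,335:425],(490,600),interpolation=cv2.INTER_CUBIC))
cv2.imwrite("pics/c2.png",cv2.resize(t[170:280,160:315],(775,550),interpolation=cv2.INTER_CUBIC))
s=cv2.imread("pics/scene0.png")
cv2.imwrite("pics/c3.png",cv2.resize(s[155:245,225:325],(660,594),interpolation=cv2.INTER_CUBIC))
cv2.imwrite("pics/c4.png",cv2.resize(s[190:295,325:495],(800,494),interpolation=cv2.INTER_CUBIC))
E
```

```text
(no output)
```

View pics/c1.png

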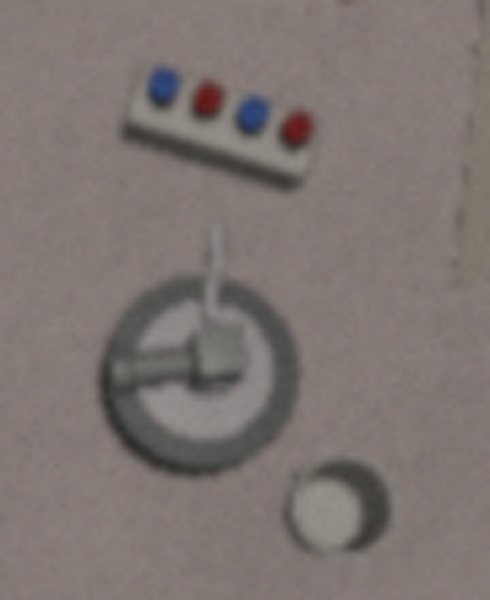

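View pics/c2.png

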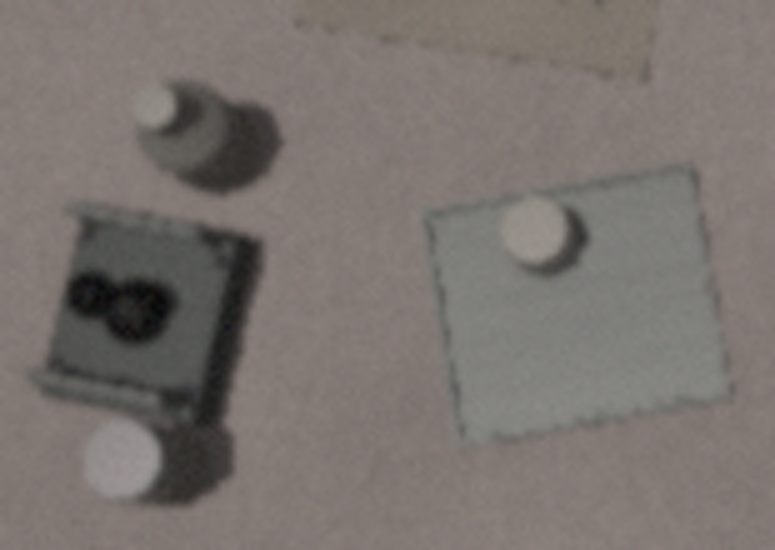

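View pics/c3.png

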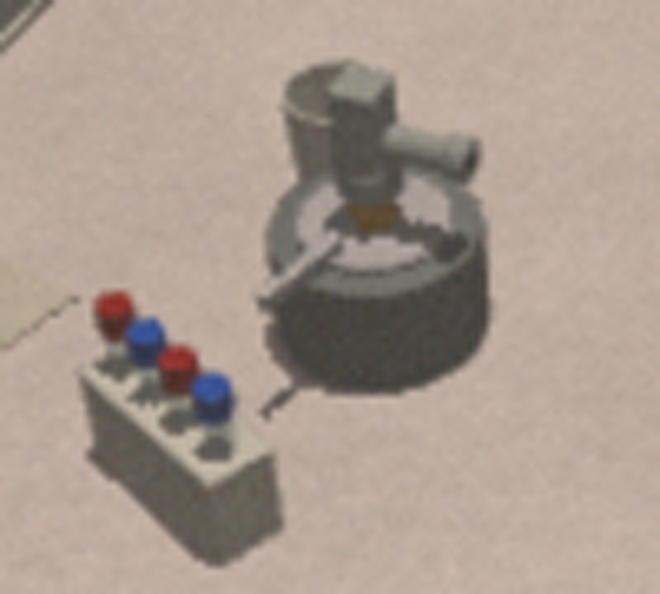

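View pics/c4.png

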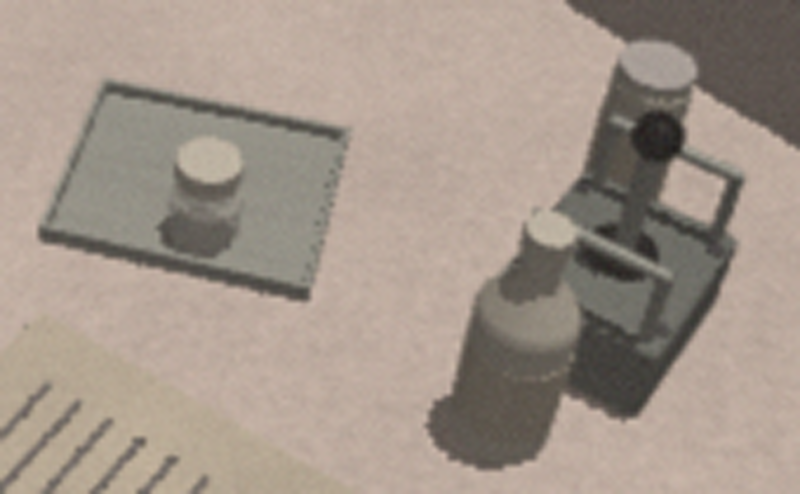

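```bash
cat > h.py <<'E'
from bench import env
import cv2, numpy as np, pickle
from scipy.spatial.transform import Rotation as R
def T(st):
    M=np.eye(4); M[:3,:3]=R.from_euler('xyz',st["eef_rot"]).as_matrix(); M[:3,3]=st["ee_pos"]; return M
def snap(name,tag):
    st=env.read_state(); s=env.snapshot(name)
    cv2.imwrite(f"pics/{tag}.png",cv2.cvtColor(s["color"],cv2.COLOR_RGB2BGR))
    s["W"]=s["world_from_camera"] if "world_from_camera" in s else T(st)@s["tool_from_camera"]
    s.pop("color"); pickle.dump(s,open(f"pics/{tag}.pkl","wb"))
def load(tag):
    o=pickle.load(open(f"pics/{tag}.pkl","rb"))
    if isinstance(o,tuple):
        st,s=o; s["W"]=s["world_from_camera"] if "world_from_camera" in s else T(st)@s["tool_from_camera"]; return s
    return o
def bp(s,uv,z):
    uv=np.atleast_2d(uv).astype(float)
    d=np.c_[(uv[:,0]-s["cx"])/s["fx"],(uv[:,1]-s["cy"])/s["fy"],np.ones(len(uv))]@s["W"][:3,:3].T
    o=s["W"][:3,3]; return o+d*((np.atleast_1d(z)-o[2])/d[:,2])[:,None]
def proj(s,P):
    P=np.atleast_2d(P); c=(P-s["W"][:3,3])@s["W"][:3,:3]
    return np.c_[s["fx"]*c[:,0]/c[:,2]+s["cx"],s["fy"]*c[:,1]/c[:,2]+s["cy"]]
def crop(tag,x0,y0,x1,y1,k,out):
    im=cv2.imread(f"pics/{tag}.png")[y0:y1,x0:x1]
    cv2.imwrite(f"pics/{out}.png",cv2.resize(im,None,fx=k,fy=k,interpolation=cv2.INTER_CUBIC))
def down(yaw): # tool y down; tool z (jaw) horizontal at angle yaw
    z=np.array([np.cos(yaw),np.sin(yaw),0]); y=np.array([0,0,-1.]); x=np.cross(y,z)
    return R.from_matrix(np.c_[x,y,z]).as_euler('xyz')
E
python3 - <<'E'
from h import *
np.set_printoptions(precision=4,suppress=True)
s=load("top0")
c1=lambda a: (np.array(a,float)+.5)/[490/90,600/110]-.5+[335,155]
c2=lambda a: (np.array(a,float)+.5)/5-.5+[160,170]
print("caps",bp(s,c1([(165,80),(208,96),(254,110),(298,125)]),.083))
print("elbow top",bp(s,c1([(205,322),(245,325),(240,372),(190,355)]),.14))
print("outlet",bp(s,c1([(122,372)]),.115),"bar",bp(s,c1([(215,225),(211,312)]),.071))
print("ped",bp(s,c1([(102,370),(298,370),(205,275),(205,460)]),.06))
print("beaker",bp(s,c1([(325,512)]),.07))
print("tray",bp(s,c2([(428,212),(695,165),(732,398),(465,443)]),.012))
print("jar",bp(s,c2([(535,230)]),.06))
print("ball",bp(s,c2([(92,293)]),.14),"tub",bp(s,c2([(122,460)]),.12),"bottle",bp(s,c2([(157,107)]),.15))
print("hoop tops",bp(s,c2([(72,212),(235,240),(37,377),(190,412)]),.1))
print(down(0.3), env.read_state()["eef_rot"])
E
```

```text
caps [[ 0.6535 -0.2477  0.083 ]
 [ 0.6449 -0.2695  0.083 ]
 [ 0.6373 -0.2929  0.083 ]
 [ 0.6292 -0.3152  0.083 ]]
elbow top [[ 0.5201 -0.2579  0.14  ]
 [ 0.5184 -0.2772  0.14  ]
 [ 0.4957 -0.274   0.14  ]
 [ 0.5041 -0.2502  0.14  ]]
outlet [[ 0.4994 -0.2192  0.115 ]] bar [[ 0.5799 -0.2724  0.071 ]
 [ 0.5349 -0.2689  0.071 ]]
ped [[ 0.5072 -0.2134  0.06  ]
 [ 0.506  -0.3138  0.06  ]
 [ 0.5558 -0.2677  0.06  ]
 [ 0.4606 -0.2647  0.06  ]]
beaker [[ 0.4329 -0.3233  0.07  ]]
tray [[ 0.547   0.0957  0.012 ]
 [ 0.5729 -0.059   0.012 ]
 [ 0.4377 -0.0797  0.012 ]
 [ 0.414   0.0724  0.012 ]]
jar [[0.5291 0.0284 0.06  ]]
ball [[0.4875 0.2501 0.14  ]] tub [[0.4018 0.2366 0.12  ]] bottle [[0.584  0.2173 0.15  ]]
hoop tops [[0.5363 0.2747 0.1   ]
 [0.52   0.186  0.1   ]
 [0.4473 0.2894 0.1   ]
 [0.4277 0.2071 0.1   ]]
[-1.5708  0.     -1.2708] [-1.5717  0.     -0.4617]
```

```bash
python3 - <<'E'
from h import *
env.reach([0.49,0.09-0.082,0.25],down(0.0)); snap("wrist","w_tray")
env.reach([0.57,-0.345,0.22],down(-0.35)); snap("wrist","w_post")
print(env.read_state()["time"])
E
```

```text
3.8417
```

View pics/w_tray.png

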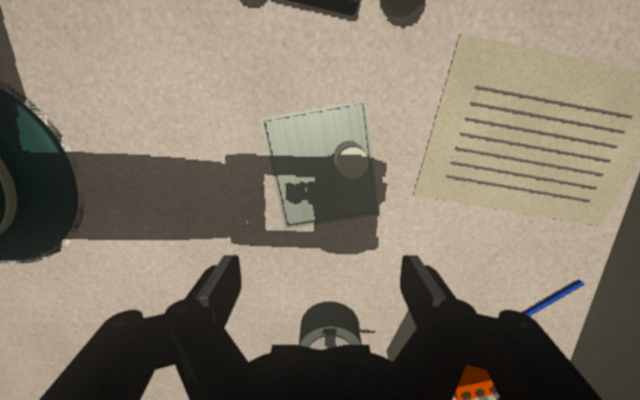

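View pics/w_post.png

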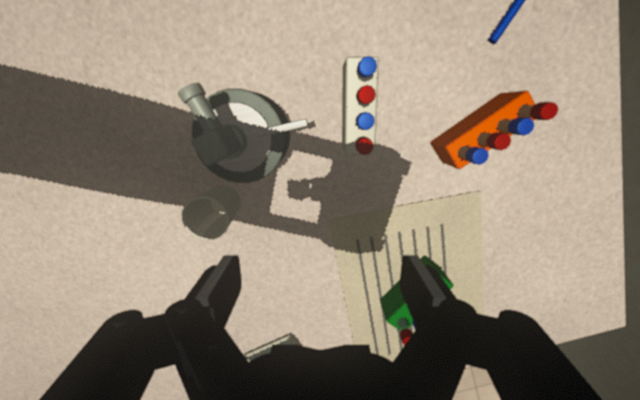

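```bash
python3 - <<'E'
from h import *
crop("w_post",165,40,405,250,3.3,"p1")
crop("w_tray",250,90,400,240,4,"p2")
E
```

```text
(no output)
```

View pics/p1.png

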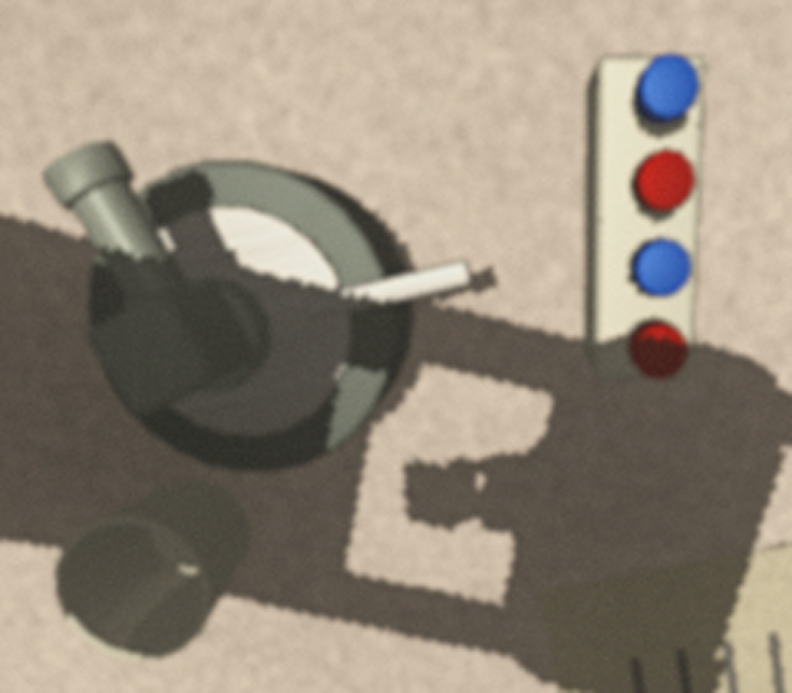

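View pics/p2.png

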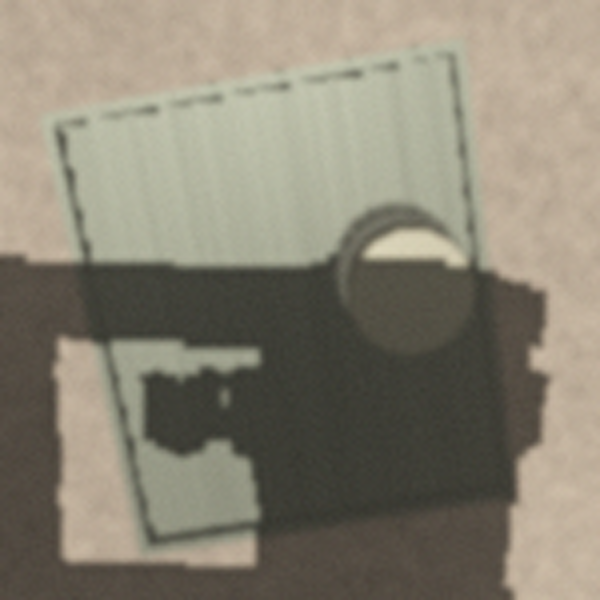

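```bash
python3 - <<'E'
from h import *
np.set_printoptions(precision=4,suppress=True)
s=load("w_post"); c1=lambda a:(np.array(a,float)+.5)/3.3-.5+[165,40]
caps=bp(s,c1([(668,85),(665,180),(661,267),(658,350)]),.086); print(caps)
fc=bp(s,c1([(600,58),(706,58),(596,378),(693,335)]),.05); print("rack corners",fc)
print("bar",bp(s,c1([(466,273),(370,295)]),.071))
d=fc[0]-fc[2]; print("rack edge angle",np.degrees(np.arctan2(d[1],d[0])))
t=load("w_tray"); c2=lambda a:(np.array(a,float)+.5)/4-.5+[250,90]
k=bp(t,c2([(45,118),(465,40),(515,500),(145,548)]),.012); print("tray",k, k.mean(0))
for i in range(4): print(np.linalg.norm(k[i]-k[i-1]),np.degrees(np.arctan2(*(k[i]-k[i-1])[[1,0]])))
print("jar",bp(t,c2([(408,290)]),.06))
im=cv2.imread("pics/w_post.png")[60:200,170:330].astype(float)
im=np.clip((im/255)**.5*300-20,0,255).astype(np.uint8)
cv2.imwrite("pics/p3.png",cv2.resize(im,None,fx=4.3,fy=4.3,interpolation=cv2.INTER_CUBIC))
E
```

```text
[[ 0.6496 -0.2473  0.086 ]
 [ 0.6417 -0.2702  0.086 ]
 [ 0.6338 -0.2923  0.086 ]
 [ 0.626  -0.3147  0.086 ]]
rack corners [[ 0.6391 -0.2304  0.05  ]
 [ 0.6696 -0.2414  0.05  ]
 [ 0.6073 -0.3225  0.05  ]
 [ 0.6423 -0.32    0.05  ]]
bar [[ 0.5794 -0.275   0.071 ]
 [ 0.5493 -0.271   0.071 ]]
rack edge angle 70.95509753544502
tray [[ 0.4117  0.0769  0.012 ]
 [ 0.5477  0.101   0.012 ]
 [ 0.5744 -0.0566  0.012 ]
 [ 0.4386 -0.0758  0.012 ]] [0.4931 0.0114 0.012 ]
0.15502645658251987 100.0164230163511
0.1381780392341551 10.068676813894871
0.15990616993494272 -80.39698146344234
0.13710651511807018 -171.9687680184641
jar [[0.5269 0.0292 0.06  ]]
```

View pics/p3.png

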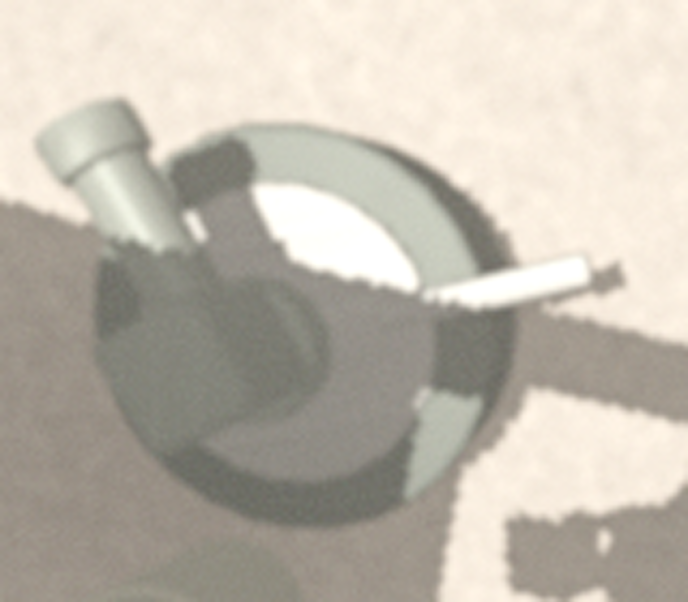

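```bash
python3 - <<'E'
from h import *
o=down(-0.337); p=np.array([0.6483,-0.2546,0.19])
env.ungrasp()
env.reach(p,o); p[2]=.020
env.line_to(p,speed=.12)
st=env.read_state(); print(st["time"],st["ee_pos"],st["contact_force"])
env.close_gripper(60)
st=env.read_state(); print(st["time"],st["finger_gap"],st["contact_force"],st["q"])
snap("scene","g1"); crop("g1",190,140,390,290,4,"g1c")
E
```

```text
6.1833 [ 0.64867392 -0.2547708   0.02089199] [-0.26285194  0.08179646  0.20969464]
6.7083 0.033114012578317954 [ 0.44691765 -0.28210343  3.36075037] [-4.10835648e-01  2.88709481e-01  1.59466849e+00  8.03970034e-05
  1.25756639e+00 -7.38378357e-02]
```

View pics/g1c.png

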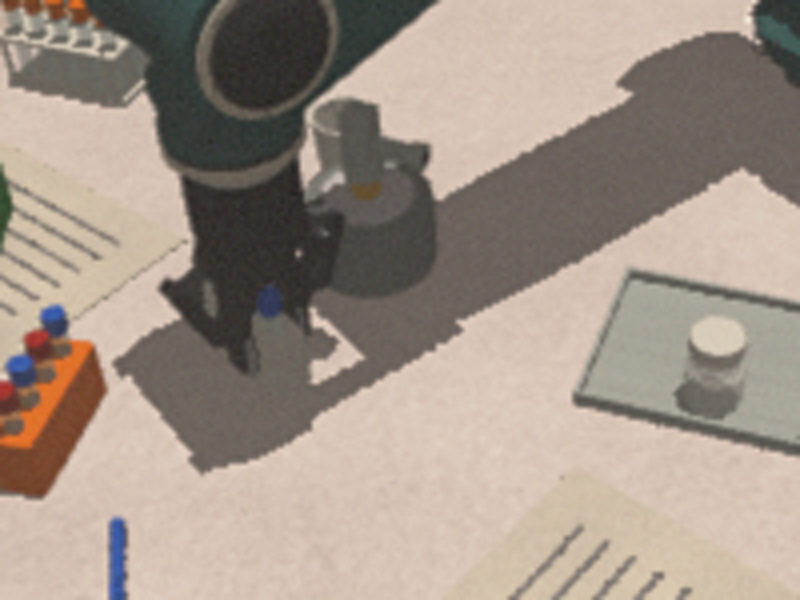

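```bash
python3 - <<'E'
from h import *
p=env.read_state()["ee_pos"].copy()
p[2]=.25; env.line_to(p,speed=.2)
st=env.read_state(); print(st["finger_gap"],st["contact_force"])
env.reach([.4434,.0452,.20],down(.1676))
env.line_to([.4434,.0452,.075],speed=.15)
snap("scene","g2"); crop("g2",290,150,450,270,5,"g2c")
print(env.read_state()["time"],env.read_state()["ee_pos"])
E
```

```text
0.033050877835274974 [ 0.74998728 -0.5759612  -2.5068161 ]
10.4667 [0.44398749 0.04517401 0.0760683 ]
```

View pics/g2c.png

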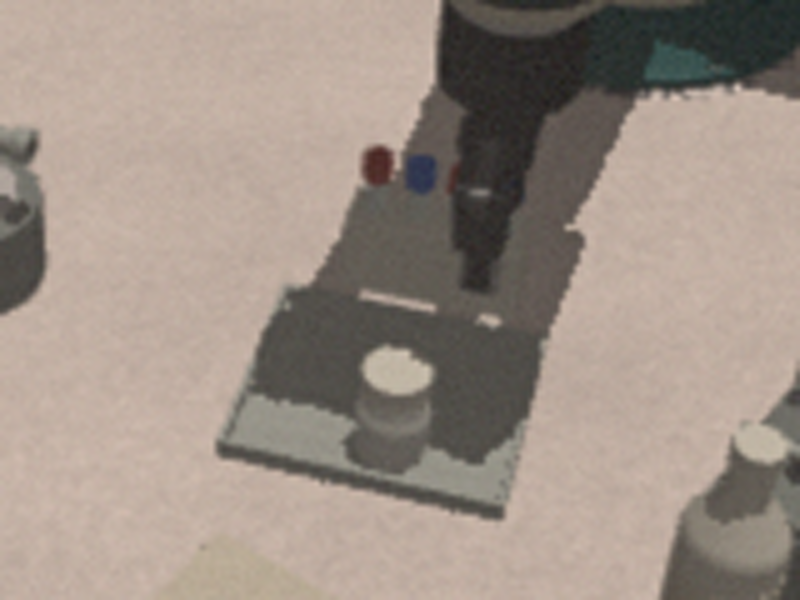

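```bash
python3 - <<'E'
from h import *
env.line_to([.4434,.0452,.0253],speed=.08)
st=env.read_state(); print(st["ee_pos"],st["contact_force"])
env.ungrasp(); env.dwell(.1)
st=env.read_state(); print(st["time"],st["finger_gap"],st["contact_force"])
env.line_to([.4434,.0452,.2],speed=.2)
env.reach([.493,-.06,.25],down(0.1676))
snap("wrist","w2"); crop("w2",240,60,420,210,4.4,"w2c"); print(env.read_state()["time"])
snap("scene","s2"); crop("s2",320,190,420,260,7,"s2c")
E
```

```text
[0.44325882 0.04518452 0.02477198] [ 0.78223973 -0.20850476 -1.83959941]
11.9 0.08543091157952011 [ 0.24050944 -0.65844514 -0.43677919]
13.55
```

View pics/w2c.png

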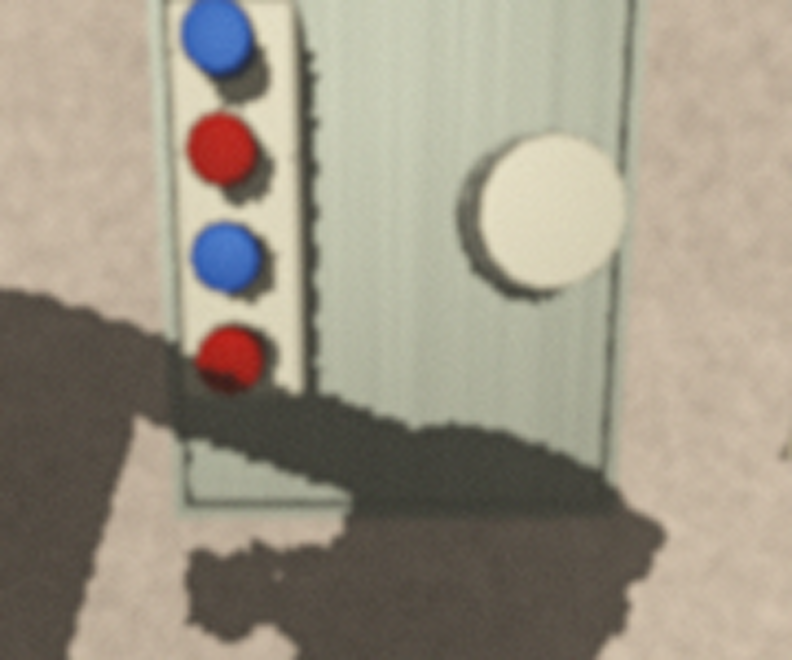

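View pics/s2c.png

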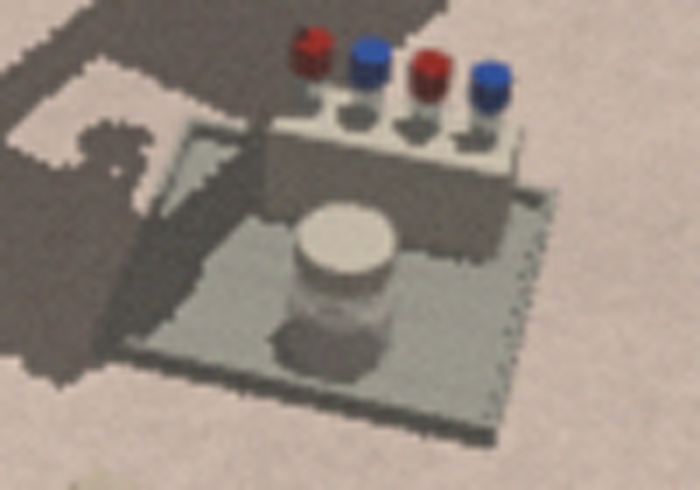

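```bash
python3 - <<'E'
from h import *
np.set_printoptions(precision=4,suppress=True)
s=load("w2"); c=lambda a:(np.array(a,float)+.5)/4.4-.5+[240,60]
a=.1676; Rt=np.array([[np.cos(a),np.sin(a)],[-np.sin(a),np.cos(a)]])
f=lambda P:(P[:,:2]-[.493,.010])@Rt.T
print("caps",f(bp(s,c([(217,36),(222,150),(227,258),(231,358)]),.091)))
print("block top",f(bp(s,c([(170,2),(296,2),(304,390)]),.055)))
print("rim",f(bp(s,c([(150,0),(180,512),(643,0),(615,505)]),.012)))
E
```

```text
caps [[-0.0436  0.05  ]
 [-0.0433  0.0263]
 [-0.0429  0.0027]
 [-0.0427 -0.0203]]
block top [[-0.0586  0.0622]
 [-0.0274  0.0622]
 [-0.0268 -0.0327]]
rim [[-0.07    0.0692]
 [-0.0683 -0.0765]
 [ 0.0673  0.0691]
 [ 0.069  -0.0744]]
```

```bash
python3 - <<'E'
from h import *
env.reach([.475,-.335,.24],down(-.5)); snap("wrist","w3"); print(env.read_state()["time"])
im=cv2.imread("pics/w3.png")
cv2.imwrite("pics/w3b.png",np.clip((im/255.)**.5*300-20,0,255).astype(np.uint8))
crop("w3b",230,60,410,210,4.4,"w3c")
E
```

```text
14.7167
```

View pics/w3b.png

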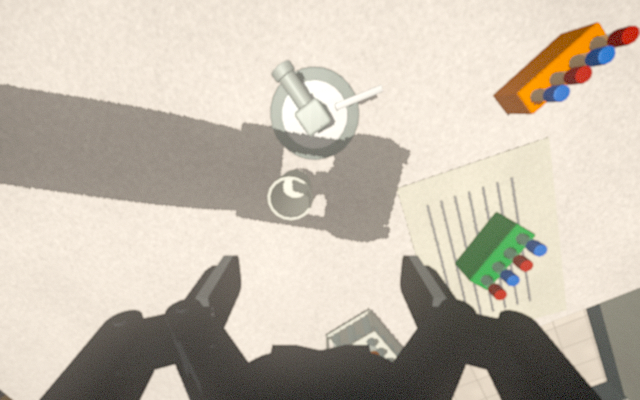

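View pics/w3c.png

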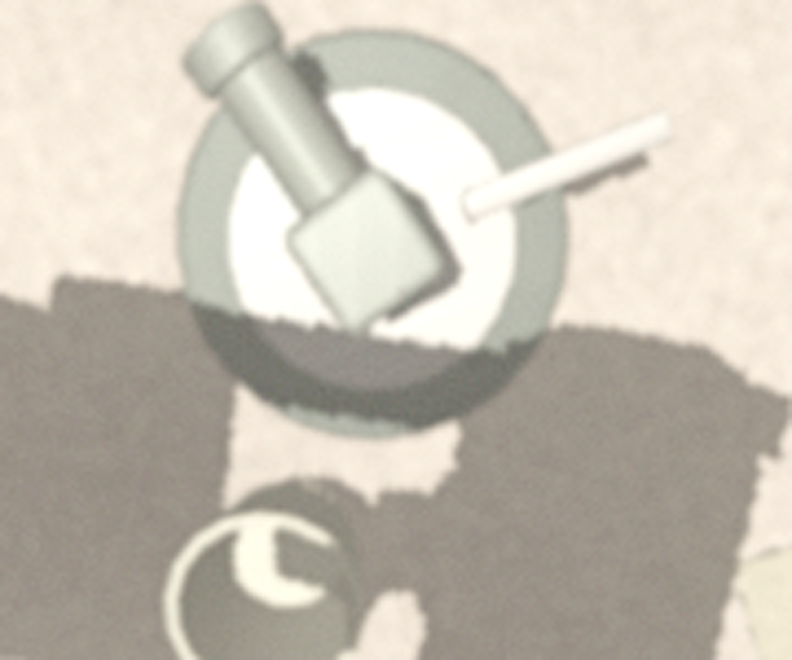

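```bash
python3 - <<'E'
from h import *
np.set_printoptions(precision=4,suppress=True)
s=load("w3"); c=lambda a:(np.array(a,float)+.5)/4.4-.5+[np.array([230,60])]
ang=lambda d:np.degrees(np.arctan2(d[1],d[0]))
b=bp(s,c([(288,238),(372,170),(450,262),(358,330)]),.14); print(b,b.mean(0))
for i in range(4): d=b[i]-b[i-1]; print(np.linalg.norm(d),ang(d))
print("ped",bp(s,c([(373,232)]),.06))
p=bp(s,c([(178,232),(568,232),(373,27),(373,437)]),.06); print(p,p.mean(0))
br=bp(s,c([(468,206),(667,125)]),.071); print("bar",br,ang(br[1]-br[0]))
t=bp(s,c([(251,75),(331,192)]),.113); print("tube",t,ang(t[0]-t[1]))
A=p.mean(0)
print("bar ang from axis",ang(br[1]-A),np.linalg.norm((br[1]-A)[:2]),"tube",ang(t[0]-b.mean(0)))
print("mouth",bp(s,c([(213,33)]),.11))
E
```

```text
[[ 0.4932 -0.2561  0.14  ]
 [ 0.5129 -0.2532  0.14  ]
 [ 0.518  -0.2745  0.14  ]
 [ 0.4966 -0.2772  0.14  ]] [ 0.5052 -0.2652  0.14  ]
0.021322662324598028 99.06971587986295
0.019923223687117762 8.558675675526558
0.02195877974720843 -76.60615869091042
0.02159116820785248 -172.92441545857275
ped [[ 0.5062 -0.2628  0.06  ]]
[[ 0.4633 -0.2395  0.06  ]
 [ 0.5491 -0.2861  0.06  ]
 [ 0.5286 -0.2221  0.06  ]
 [ 0.4814 -0.3078  0.06  ]] [ 0.5056 -0.2639  0.06  ]
bar [[ 0.5293 -0.2685  0.071 ]
 [ 0.5789 -0.2749  0.071 ]] -7.315342770106304
tube [[ 0.5002 -0.2248  0.113 ]
 [ 0.5034 -0.2518  0.113 ]] 96.7849505267708
bar ang from axis -8.51215940464378 0.074079680353396 tube 96.99724510417046
mouth [[ 0.4973 -0.214   0.11  ]]
```

```bash
python3 - <<'E'
from h import *
np.set_printoptions(precision=4,suppress=True)
ax=[.5055,-.2645]; y0=np.radians(8.3)
env.reach(ax+[.19],down(y0)); env.line_to(ax+[.101],speed=.12)
st=env.read_state(); print(st["ee_pos"],st["contact_force"],st["q"])
env.close_gripper(50); env.dwell(.1)
st=env.read_state(); print(st["time"],st["ee_pos"],st["contact_force"],st["moment"],st["finger_gap"])
q=st["q"].copy()
for i in range(2):
    q[5]+=.25; env.move_j(q); st=env.read_state(); print(st["time"],st["ee_pos"],st["contact_force"],st["moment"][2],st["finger_gap"],st["q"][5])
E
```

```text
[ 0.5058 -0.2648  0.1019] [ 0.7608 -0.1939 -0.1732] [-0.527  -0.0456  1.8201  0.      1.3659 -0.6715]
16.85 [ 0.5054 -0.2646  0.1013] [-4.5369  0.7757  4.9369] [0.1911 0.6676 0.0892] 0.02378773743327314
17.2 [ 0.5054 -0.2646  0.1013] [-1.3157  0.1051  2.9426] -0.0897374888367509 0.023243669752743383 -0.42578744697789533
17.55 [ 0.5055 -0.2645  0.1014] [-0.7805  0.7328  1.2992] -0.14839706900160407 0.023629922969193553 -0.17852960755947872
```

```bash
python3 - <<'E'
from h import *
np.set_printoptions(precision=4,suppress=True)
q=env.read_state()["q"].copy()
for t in (.15,.5,.8,1.05):
    q[5]=t; env.move_j(q); st=env.read_state(); print(st["time"],st["contact_force"],st["moment"][2],st["finger_gap"],st["q"][5],st["eef_rot"])
snap("scene","s3"); crop("s3",215,140,345,240,6,"s3c")
snap("top","t3"); crop("t3",335,155,425,265,5.4,"t3c")
E
```

```text
17.9583 [ 0.1255 -0.8077  1.1051] -0.10666180970031122 0.023877142883788262 0.1423869376307684 [-1.5704  0.     -2.24  ]
18.3833 [ 1.5949 -1.9986  0.9618] -0.12421022235409161 0.024002211803044442 0.49236388889324156 [-1.5703  0.0002 -2.59  ]
18.775 [ 3.2895 -2.2618 -0.6879] -0.1172334070273967 0.023513334706545926 0.7921872400899876 [-1.5703  0.0003 -2.8899]
19.125 [ 2.564  -2.939  -1.5019] -0.09241477954753988 0.02373532229577105 1.0440004235983764 [-1.5703  0.0004  3.1415]
```

View pics/s3c.png

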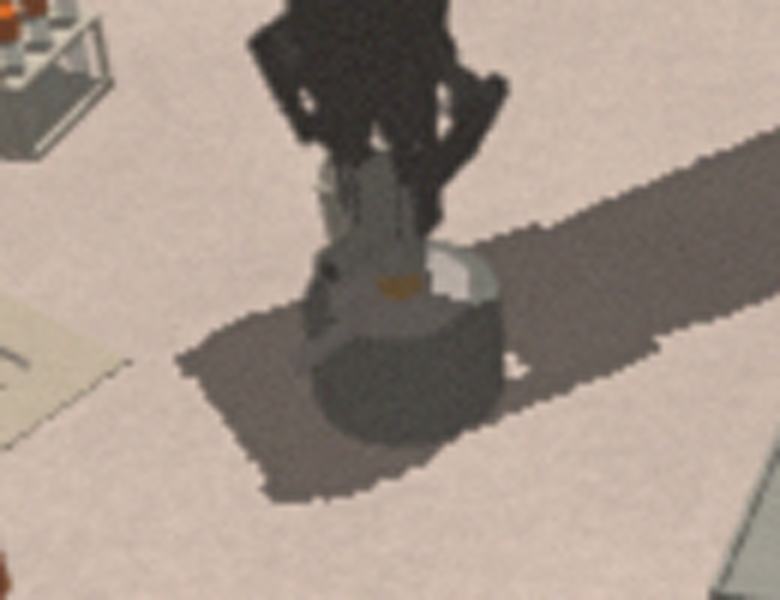

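View pics/t3c.png

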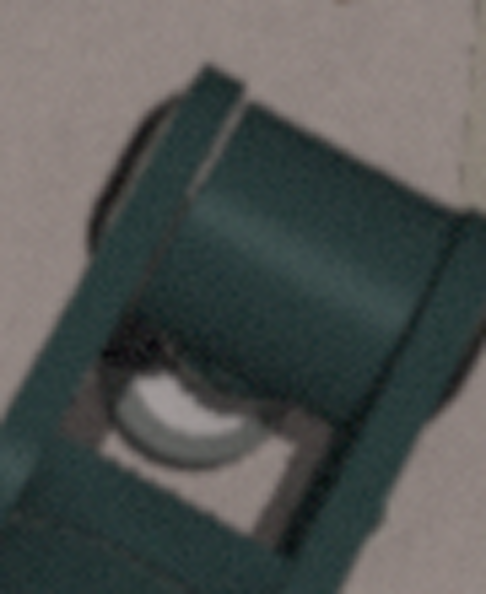

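```bash
python3 - <<'E'
from h import *
np.set_printoptions(precision=4,suppress=True)
q=env.read_state()["q"].copy(); q[5]=1.178; env.move_j(q); env.dwell(.1)
st=env.read_state(); print(st["time"],st["contact_force"],st["q"][5],st["eef_rot"])
env.ungrasp(); env.dwell(.1)
p=st["ee_pos"].copy(); p[2]=.2; env.line_to(p,speed=.2)
env.reach([.475,-.335,.24],down(-.5)); snap("wrist","w4"); print(env.read_state()["time"])
im=cv2.imread("pics/w4.png")
cv2.imwrite("pics/w4b.png",np.clip((im/255.)**.5*300-20,0,255).astype(np.uint8))
crop("w4b",230,60,410,210,4.4,"w4c")
E
```

```text
19.575 [ 2.7715 -2.7839  0.5978] 1.1719338889646471 [-1.5703  0.0006  3.0135]
22.2083
```

View pics/w4c.png

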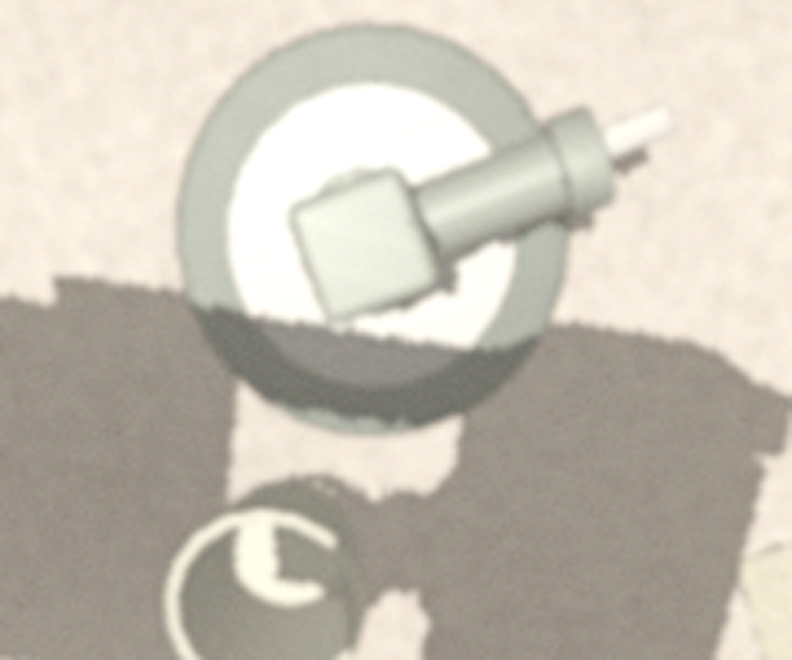

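```bash
python3 - <<'E'
from h import *
np.set_printoptions(precision=4,suppress=True)
s=load("w4"); c=lambda a:(np.array(a,float)+.5)/4.4-.5+[np.array([230,60])]
ang=lambda d:np.degrees(np.arctan2(d[1],d[0]))
b=bp(s,c([(290,210),(392,168),(438,275),(338,321)]),.14); print(b.mean(0),[ang(b[i]-b[i-1])%90 for i in range(4)])
t=bp(s,c([(430,222),(560,172),(603,153)]),.112); print("tube",t,ang(t[1]-t[0]),ang(t[2]-b.mean(0)))
tip=bp(s,c([(667,121)]),.071)[0]; print(tip,ang(tip-np.array([.5055,-.2645,0])),ang(tip-b.mean(0)))
A=b.mean(0); u=(tip-A)[:2]/np.linalg.norm((tip-A)[:2]); m=(t[2]-A)[:2]; print("mouth in index",m@u, -m[0]*u[1]+m[1]*u[0])
E
```

```text
[ 0.505  -0.2649  0.14  ] [np.float64(84.50902658126064), np.float64(82.39717591705053), np.float64(85.86219910172676), np.float64(85.27110149278252)]
tube [[ 0.5183 -0.2677  0.112 ]
 [ 0.5464 -0.2719  0.112 ]
 [ 0.5557 -0.2729  0.112 ]] -8.57636713983946 -8.934613065770261
[ 0.5785 -0.2751  0.071 ] -8.286799645764152 -7.915060210483965
mouth in index 0.051344594493726074 -0.0009137506180132409
```

```bash
python3 - <<'E'
from h import *
env.reach([.47,.16,.28],down(-.2)); snap("wrist","w5"); print(env.read_state()["time"])
crop("w5",220,40,440,220,3.6,"w5c")
E
```

```text
24.0667
```

View pics/w5c.png

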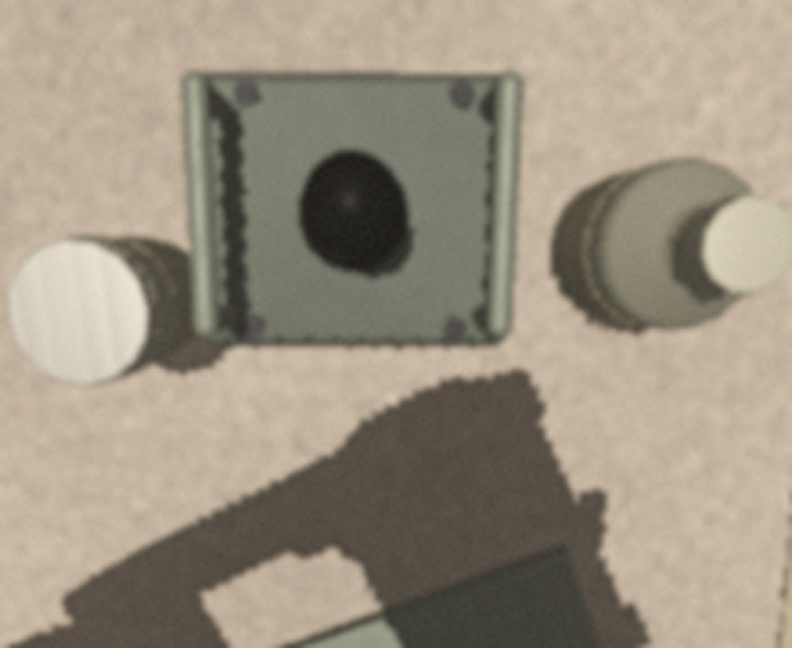

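```bash
python3 - <<'E'
from h import *
np.set_printoptions(precision=4,suppress=True)
s=load("w5"); c=lambda a:(np.array(a,float)+.5)/3.6-.5+[np.array([220,40])]
ang=lambda d:np.degrees(np.arctan2(d[1],d[0]))
h=bp(s,c([(195,80),(208,333),(510,80),(498,333)]),.1); print(h,h.mean(0),ang(h[1]-h[0]),ang(h[3]-h[2]),ang(h[2]-h[0]),ang(h[3]-h[1]))
print("ball",bp(s,c([(352,207)]),.14))
bl=bp(s,c([(240,345),(505,345)]),.052); print(bl,ang(bl[1]-bl[0]))
print("tub",bp(s,c([(80,310)]),.12),"bottle",bp(s,c([(750,243)]),.15))
E
```

```text
[[0.4475 0.294  0.1   ]
 [0.4336 0.2241 0.1   ]
 [0.5369 0.2758 0.1   ]
 [0.5223 0.206  0.1   ]] [0.4851 0.25   0.1   ] -101.25137394226275 -101.82983444875865 -11.479747397341908 -11.500840752040283
ball [[0.4851 0.2496 0.14  ]]
[[0.4362 0.2155 0.052 ]
 [0.5297 0.1965 0.052 ]] -11.501922887384334
tub [[0.402  0.2387 0.12  ]] bottle [[0.5835 0.2204 0.15  ]]
```

```bash
python3 - <<'E'
from h import *
np.set_printoptions(precision=4,suppress=True)
e=np.array([.1994,.9799]); b=np.array([.4851,.2498]); o=down(np.radians(-11.5))
P=lambda d,z:np.r_[b+e*d,z]
env.close_gripper(20)
env.reach(P(.047,.22),o); env.line_to(P(.047,.116),speed=.12)
f0=env.read_state()["contact_force"]; print(f0,env.read_state()["finger_gap"])
for d in (.03,.015,.005,-.003,-.008):
    env.line_to(P(d,.116),speed=.06); st=env.read_state()
    print(d,(st["ee_pos"][:2]-b)@e,(st["contact_force"]-f0),(st["contact_force"]-f0)[:2]@e,st["time"])
snap("scene","s5"); crop("s5",390,160,510,280,5,"s5c")
E
```

```text
[-0.3507  0.4801  0.4694] -0.00019123318452624773
0.03 0.029668282531808757 [ 1.2729 -1.3989 -1.0734] -1.116952067877384 26.9333
0.015 0.014751416729680967 [ 0.1586  0.7555 -1.0786] 0.7718995448834682 27.3333
0.005 0.004736282080330869 [ 0.6617  0.6662 -1.9921] 0.7847912773354199 27.65
-0.003 -0.0029984536343780704 [ 0.5852  3.2352 -3.3847] 3.2868719288879644 27.9333
-0.008 -0.007799802641959545 [ 0.8308  4.8629 -2.5354] 4.93077565634764 28.1833
```

View pics/s5c.png

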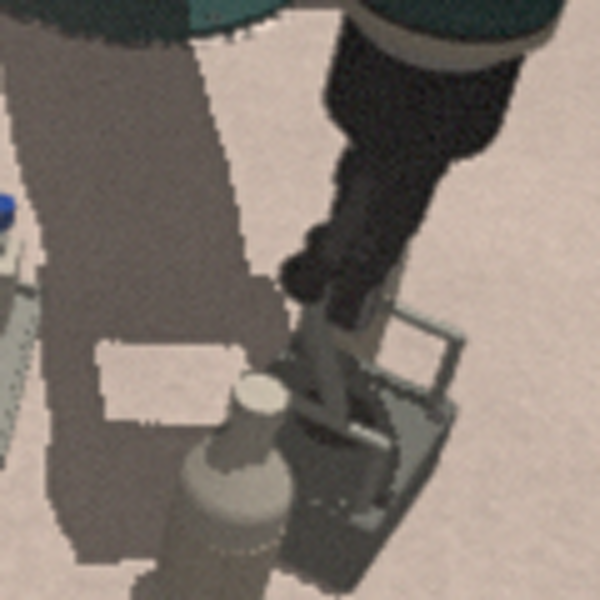

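```bash
python3 - <<'E'
from h import *
np.set_printoptions(precision=1,suppress=True)
s=load("s5");e=np.array([.1994,.9799,0]); b=np.array([.4851,.2498,.06])
for t in (0,.3,.35,.4,.45,.5,.55,.6):
    P=b-e*.08*np.sin(t)+[0,0,.08*np.cos(t)]
    print(t,(proj(s,P)[0]-[390,160])*5)
E
```

```text
0 [374.4 292.6]
0.3 [325.7 277.1]
0.35 [317.7 275.8]
0.4 [309.9 274.8]
0.45 [302.1 274.1]
0.5 [294.5 273.8]
0.55 [287.  273.9]
0.6 [279.8 274.3]
```

```bash
python3 - <<'E'
from h import *
np.set_printoptions(precision=4,suppress=True)
e=np.array([.1994,.9799]); b=np.array([.4851,.2498])
P=lambda d,z:np.r_[b+e*d,z]
env.line_to(P(-.0125,.116),speed=.05)
snap("scene","s6"); crop("s6",390,160,510,280,5,"s6c")
env.dwell(1.4); st=env.read_state(); print(st["contact_force"],st["contact_force"][:2]@e,(st["ee_pos"][:2]-b)@e,st["time"])
E
```

```text
[ 0.8734  5.544  -2.6389] 5.60671987367378 -0.012076207773624652 29.9333
```

View pics/s6c.png

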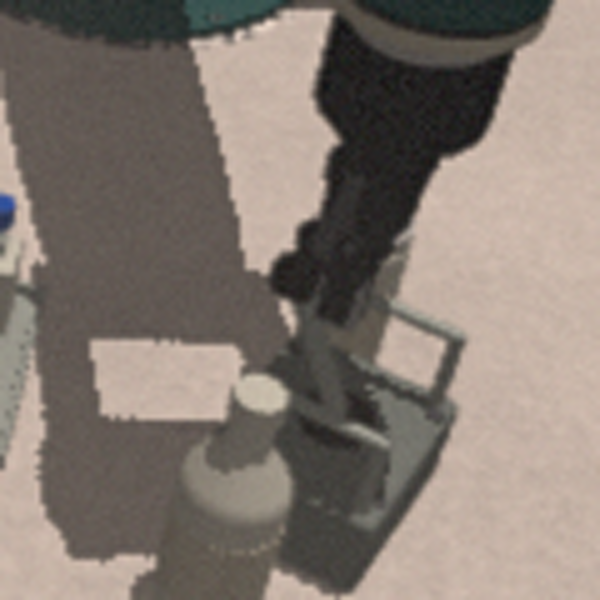

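```bash
python3 - <<'E'
from h import *
np.set_printoptions(precision=4,suppress=True)
e=np.array([.1994,.9799]); b=np.array([.4851,.2498])
P=lambda d,z:np.r_[b+e*d,z]
env.line_to(P(.05,.116),speed=.05)
env.line_to(P(.05,.24),speed=.2); env.dwell(.3)
snap("scene","s7"); crop("s7",390,160,510,280,5,"s7c")
env.reach([.47,.16,.28],down(-.2)); snap("wrist","w7"); crop("w7",220,40,440,220,3.6,"w7c")
env.reach([.475,-.335,.28],down(-.5)); snap("wrist","w8"); crop("w8",230,60,410,210,4.4,"w8c")
env.reach([.493,-.06,.28],down(0.1676)); snap("wrist","w9"); print(env.read_state())
E
```

```text
{'time': 36.1083, 'q': array([-0.1742, -0.285 ,  1.7399, -0.0002,  1.6868, -0.3398]), 'qd': array([-0.0098,  0.0029, -0.0006, -0.0012, -0.0006, -0.0022]), 'joint_efforts': array([  1.287 , -40.3253, -63.6521,   0.0361,   0.0154,  -0.0018]), 'ee_pos': array([ 0.4932, -0.0609,  0.2799]), 'eef_rot': array([-1.571 , -0.0002, -1.4052]), 'contact_force': array([-0.5327, -0.2262, -0.0267]), 'moment': array([-0.0492,  0.0142,  0.0019]), 'finger_gap': 9.374532817935617e-05}
```

View pics/s7c.png

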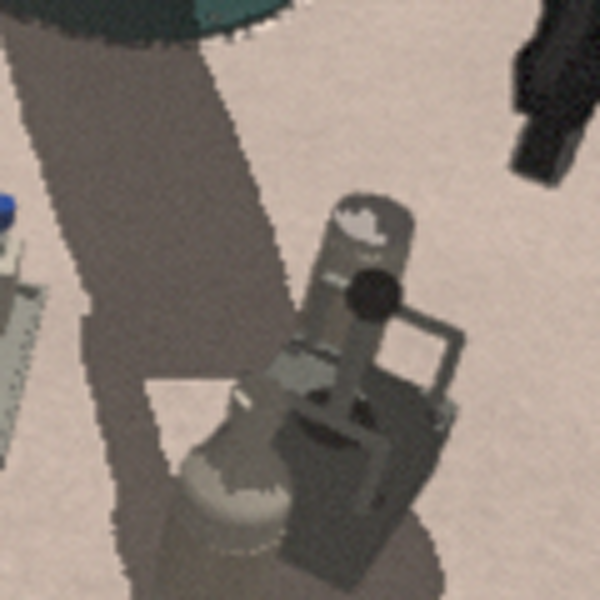

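View pics/w7c.png

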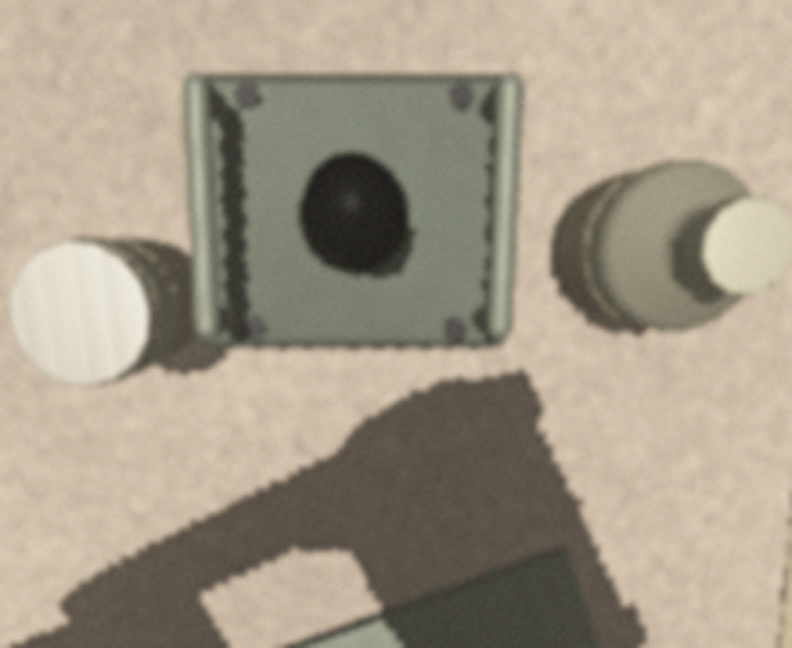

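View pics/w8c.png

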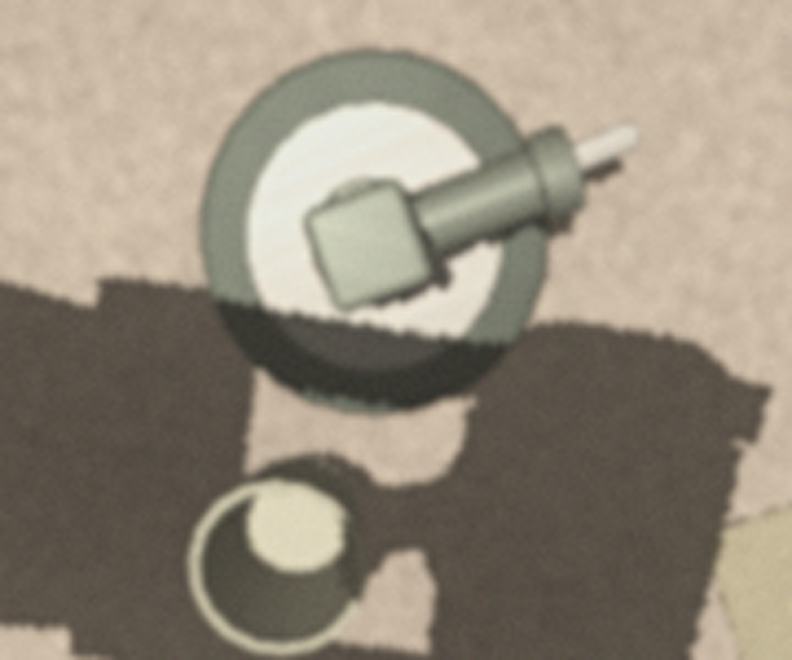

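View pics/w9.png

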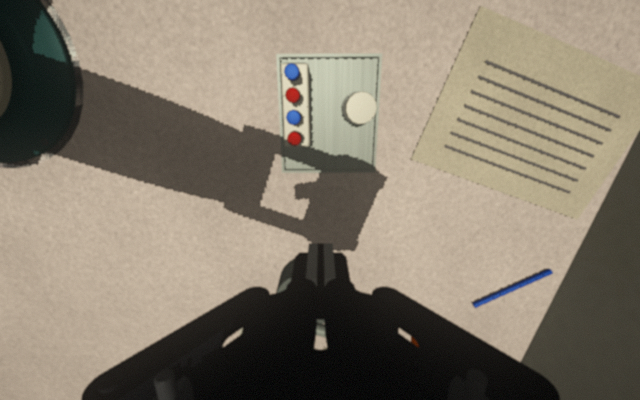

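The lever is upright again: its ball is at crop (374,293), against a predicted (374,293) for zero tilt. The outlet lies along the bar, the rack stands in the tray (caps at column 293, rows 72–138), and the bottle, tub, jar and beaker have not moved. The gripper is clear of everything, so I'm handing in.

```bash
python3 - <<'E'
from h import *
print(env.job_done()); print(env.read_state()["time"])
E
```

```text
the job is handed in; nothing more can be done
None
the job is handed in; nothing more can be done
```

I completed all the steps in order and handed the job in at about 36 s of the 72 s. The hand-in gives no verdict, so the checks below are my own.

- **Rack:** I gripped the white rack near one end and set it on the jar-free half of the tray. In the wrist image its centre is about (-43, +15) mm in the tray's frame. By that estimate it stands clear of the rim all round, by about 6 mm at the nearest side.
- **Elbow:** One grasp turned it about 1.85 rad clockwise. After letting go, the mouth is about 1 mm from the bar's line; that error is about the size of the camera calibration uncertainty.
- **Lever:** I pushed it towards the post and held it there 1.4 s, then backed off slowly. The final picture shows it upright. The tilt estimates do not fully agree:
  - The scene image puts the ball at about 0.49 rad.
  - The roughly 5 N push force fits about 0.5 rad.
  - Finger position gives about 0.47 rad.

  All are above the required 0.38 and below the 0.6 stop.
- **Everything else:** The bottle, tub, jar and beaker look unmoved in the last pictures. The gripper ended clear of the scene, with contact force near zero. No check failed.

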